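# Purge the repair bench's air line with the yellow push-pull valve

### The arm

A 6-joint arm with a two-finger parallel gripper is mounted at the origin on the work surface. World frame = base frame: x ahead of the robot, y to its left, z up, the work surface at z = 0. Lengths are in m, angles in rad, forces in N, time in s.
With the tool pointing down it reaches from about 0.325 to 0.75 m from the base axis. Payload 7.6 kg.
Tool frame: the origin (TCP) lies midway between the tips of the shut fingers; the grasp point (between the pads) lies 19 mm behind it (arm.pinch_z is the distance from the TCP to the grasp point, in m); z points along the fingers, y is the line along which they close (so a half turn about z gives the same grasp; the last joint's range is limited). The gripper opens to 85 mm and grips with 20 to 120 N. Pads are 22 mm wide; open, the fingers measure 114 mm over their backs; the gripper's body (76 mm by 85 mm) begins 54 mm behind the grasp point. The pads swing forward as they close: fully open they stand 13 mm farther back than shut.
Start: joints at [-1.352, 0.052, 1.401, -0, 1.689, -0.07], TCP at [0.15, -0.503, 0.231] pointing down, gripper open.
Joint ranges: [-2.9, 2.9], [-0.91, 2.17], [0.12, 2.37], [-1.06, 4.2], [0.26, 2.73], [-2.93, 2.93]. Speed limits (rad/s): [2.57, 2.57, 3.01, 3.14, 3.14, 3.14].

### API

Orientations are given as a unit quaternion [x, y, z, w].
In Python, from bench import arm gives the robot as it stands. The module is installed in compiled form; this text tells all that it offers.
- The arm moves only by the shell command python3 -m crank 'ROWS' [OPENING] [FORCE]. ROWS is JSON, a list of rows, each an object with "offset": the shift along the tool's x, y, z in units of 50 mm (1.0 is 50 mm), a list of three; "twist": the turn, a rotation vector about the tool's x, y, z in units of 5 degrees (1.0 is 5 degrees), a list of three. In form: [{"offset": [dx, dy, dz], "twist": [rx, ry, rz]}, ...]. A call has 1 to 10 rows; each row is the pose to reach, as a shift and turn from the pose commanded when the call began, along the tool's axes at that moment; what a row does not reach only later rows make up. A row lasts 1/10 s, in which the tool goes at most 50 mm and 8.59 degrees, less where a joint would pass 70% of its speed; a pose out of reach is approached as far as the arm can. A call with a gripper value outside its range is refused whole. OPENING is the opening in per cent of the stroke, from 0 (shut) to 100 (fully open), set as the call begins (- or left out, the last holds). The fingers move at their own pace and stop on an object; FORCE is the grip in N (left out, the last holds). Time passes only in rows, so rows that repeat a pose let the fingers close. It gives the time, the measured TCP pose, the force, the opening and the grip force at its end, in the units of the state.
- arm.sense(): the state, without advancing time (a new reading comes with each control period).
- arm.camera(name): name is "scene" or "side" or "wrist"; returns the picture (480x640x3 uint8, red, green, blue); there is no depth.
- arm.calibration(name): a dict with "intrinsics" (3x3 intrinsics, pixels), "R" (3x3) and "t" (3): a world point X has camera coordinates R X + t. Camera axes: x right, y down, z forward; pixel columns grow to the right and rows downward; lengths in m; the calibration is good to about 2 mm. The wrist camera is an equidistant fisheye: a pixel r from the principal point sees the ray r / f radians off the axis. A picture is of the moment at which its call begins: read the wrist's pose just before it. calibration takes no time and is no camera call; for the wrist camera it gives the pose at the moment of the call.
- arm.sign_off(): hands the job in; it is judged then, once.
The state is a dict: "t": time; "qpos": joint angles; "qvel": joint speeds; "effort": joint torques, N m; "tcp_pos": TCP position; "ee_rot": TCP orientation; "force": force on the tool from outside, world axes, zero at the start; "moment": the same for the moment, N m; "gripper_width": finger opening in m; "grip_force": force on a finger pad.
Only numpy, scipy, OpenCV 4.12 (cv2) and the standard library are available. Lean on these libraries where they do the work, as an engineer would, in place of code of your own. Each camera call takes 0.05 s, during which the arm holds its last target. There are 200 camera calls.

### The job

Blow the dust out of the phone repair bench's air line: pull the yellow knob straight up until it clicks into its on position, let it blow for about a second, then push it back down fully home and let go. Leave the blue knob pushed in as it is and the opened phone lying where it is.

Things in the scene. Friction and masses are not known exactly. Their poses are not given: they have to be found in the camera images.
- yellow_knob_head (a point): Centre of the yellow push-pull knob's head, on its axis, half-way up: an upright cylinder, 38 mm diameter, 24 mm high, grippable across any diameter. This point is 75 mm above the bench when home, 97 mm when on; z points up along the pull. Under the head: a 12 mm stem, then a steel collar (26 mm diameter, top 53 mm above the bench) on the fixed aluminium valve block.
- yellow_knob_valve: The yellow knob's fixed block, 90 x 90 x 45 mm high; origin under its centre, on the bench, below the knob; z up. Three such blocks stand in a rough left-to-right row in any order, centres at least 130 mm apart: this, the same valve with a blue knob, and one with a round gauge (62 mm diameter, top 84 mm above the bench) instead of a knob.
- yellow_knob (a joint): How far the yellow knob is pulled straight up out of its block, in m: 0 is fully home (off), 0.022 fully out (on), with a stop at each end. It does not turn. A sprung detent holds it at either end when let go: moving it off an end takes about 6 N; let go below 10 mm it springs home, above 16 mm it snaps out to on, in between it may stay.
- blue_knob (a joint): The same for the blue knob of the other valve (same shape and size), the hold-down vacuum, which is home (0) and must stay so.
- phone_center (a point): The centre (half-way up) of an opened phone without its back, 72 x 150 x 8 mm, aluminium rim with dark inside, lying loose on a 4 mm thick orange mat (130 x 360 mm) between the robot and the valves; z up. Not to be disturbed. (A blue spray bottle, 174 mm tall, stands at least 130 mm beyond the row of valves.)
Mind the look-alikes: they are no part of the job. What is shaped like the yellow_knob_valve but brown or pink is not meant.

How it is judged:
On the way, in this order (a step that is already met when the one before it is completed fails the run):
1. the yellow knob is pulled out to on (at least 17 of its 22 mm) and stays there for half a second (value of joint yellow_knob above 0.017 m), for 0.5 s.
2. the yellow knob is pushed back home (within 4 mm) (value of joint yellow_knob below 0.004 m), for 0.2 s.
At the end, for the whole second after the job is handed in: After having been out at on, the yellow knob is home within 4 mm and let go; the blue knob is still home (within 6 mm); the phone lies within 20 mm of where it was (value of joint yellow_knob below 0.004 m and value of joint blue_knob below 0.006 m and distance of phone_center from where it was at the start of the episode below 0.02 m); the robot touches nothing.
It fails at once if the blue knob is pulled out by more than 6 mm (value of joint blue_knob above 0.006 m).
It fails at once if the phone is moved by more than 20 mm (distance of phone_center from where it was at the start of the episode above 0.02 m).
It also fails if it takes over 32 s, if anything falls off the work surface, if the arm or the gripper's body presses on something with over 40 N, if the wrist force passes 120 N, or if a joint passes its speed limit or range.

## Working session

There is one attempt and no reset: what is moved stays moved. The work goes in short steps, Python scripts to look and compute and a shell command to move; the robot and the scene stay as the last step left them, time stands still between calls to the robot, and variables do not carry over. Pictures are saved under pics/ and viewed, at most 10 in all, crops included, and the job is handed in when it is done.

```bash
mkdir -p pics
python3 - <<'E'
from bench import arm
import cv2,numpy as np
for n in ("scene","side"):
    im=arm.camera(n); cv2.imwrite(f"pics/{n}0.png",im[:,:,::-1])
    c=arm.calibration(n); print(n,np.round(c["intrinsics"],1).tolist(),np.round(c["R"],3).tolist(),np.round(c["t"],3).tolist())
s=arm.sense(); print(s["t"],s["tcp_pos"],s["ee_rot"],s["force"],arm.pinch_z)
E
```

```text
scene [[534.5, 0.0, 309.8], [0.0, 534.5, 237.2], [0.0, 0.0, 1.0]] [[0.277, 0.961, 0.009], [0.775, -0.218, -0.593], [-0.568, 0.171, -0.805]] [-0.211, -0.419, 1.406]
side [[500.7, 0.0, 318.2], [0.0, 500.7, 233.1], [0.0, 0.0, 1.0]] [[-0.818, -0.575, 0.003], [-0.275, 0.387, -0.88], [0.505, -0.721, -0.475]] [0.514, 0.225, 0.756]
0.1 [ 0.14946489 -0.50299644  0.23055109] [ 9.89593429e-01  1.43890049e-01 -6.94082636e-05 -7.03133885e-04] [-0.61329128  0.05870058  0.82058341] 0.0187
```

View pics/scene0.png

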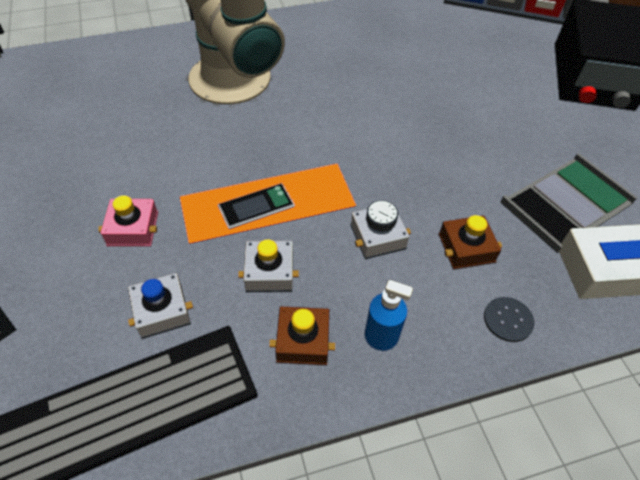

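View pics/side0.png

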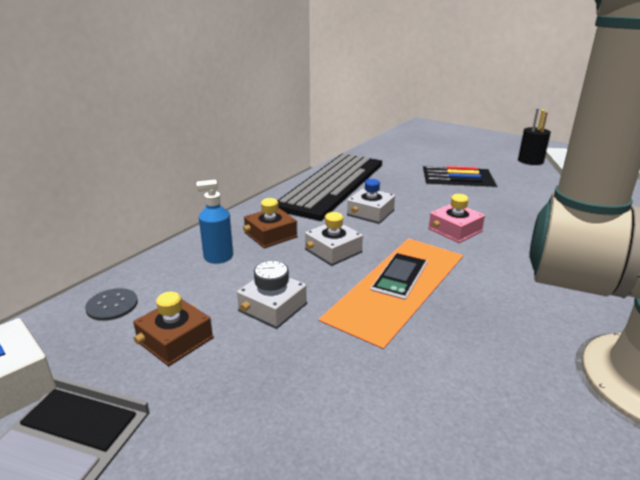

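Scene view: yellow knobs sit on pink (123,205), aluminium (267,250), brown (303,322) and brown (476,226) blocks. The aluminium one (267,250) fits, since it is in line with the blue valve (152,290) and the gauge (382,215). In the side view it is at (333,222). Next I triangulate it and confirm with one crop.

```bash
cat > h.py <<'E'
import cv2,numpy as np
from bench import arm
from scipy.spatial.transform import Rotation as Ro
def blob(im,guess,lo=(20,140,90),hi=(35,255,255)):
    m=cv2.inRange(cv2.cvtColor(im,cv2.COLOR_BGR2HSV),lo,hi)
    n,l,s,c=cv2.connectedComponentsWithStats(m)
    k=[i for i in range(1,n) if s[i,4]>30]
    i=min(k,key=lambda i:np.hypot(*(c[i]-guess))); return c[i],s[i]
def P(n):
    c=arm.calibration(n); return np.array(c["intrinsics"])@np.c_[c["R"],c["t"]]
def tri(a,b):
    X=cv2.triangulatePoints(P("scene"),P("side"),np.float64(a).reshape(2,1),np.float64(b).reshape(2,1)).ravel(); return X[:3]/X[3]
E
python3 - <<'E'
from h import *
a=cv2.imread("pics/scene0.png");b=cv2.imread("pics/side0.png")
for name,g1,g2,r in (("yel",(267,250),(333,222),((20,140,90),(35,255,255))),("blue",(152,290),(373,186),((105,140,60),(125,255,255))),("brown",(303,322),(270,207),((20,140,90),(35,255,255)))):
    p,s=blob(a,g1,*r);q,u=blob(b,g2,*r);print(name,p.round(1),s,q.round(1),u,tri(p,q).round(4))
# block top corners of yellow valve: approximate pixels on scene at z=.045
c=np.hstack([cv2.resize(a[215:345,120:340],None,fx=2,fy=2,interpolation=2)[:260],cv2.resize(b[180:310,240:420],None,fx=2,fy=2,interpolation=2)])
cv2.imwrite("pics/crop.png",c)
s=arm.sense();print(Ro.from_quat(s["ee_rot"]).as_matrix().round(3))
E
```

```text
yel [267.2 249.4] [258 240  19  21 322] [333.  219.8] [324 212  18  17 220] [ 0.6182 -0.0404  0.0772]
blue [152.2 289.2] [142 279  22  23 362] [371.6 184.5] [365 178  14  14 154] [ 0.6465 -0.2533  0.078 ]
brown [302.7 319.9] [291 308  24  25 441] [269.5 205.9] [262 200  17  14 188] [ 0.7743 -0.0167  0.0759]
[[ 0.959  0.285 -0.   ]
 [ 0.285 -0.959  0.001]
 [ 0.    -0.001 -1.   ]]
```

View pics/crop.png

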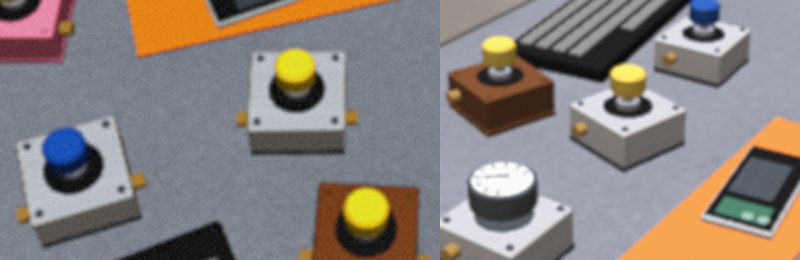

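The crop confirms it: yellow knob on the aluminium block, distinct from the brown and pink ones, at about (0.618, -0.040, 0.077). I'm setting out to above it now.

```bash
python3 -m crank '[{"offset":[0.3,-0.15,0],"twist":[0,0,0]},{"offset":[0.8,-0.4,0],"twist":[0,0,0]},{"offset":[1.4,-0.75,0],"twist":[0,0,0]},{"offset":[2.0,-1.1,0],"twist":[0,0,0]},{"offset":[2.7,-1.45,0],"twist":[0,0,0]},{"offset":[3.4,-1.8,0],"twist":[0,0,0]},{"offset":[4.1,-2.2,0],"twist":[0,0,0]},{"offset":[4.8,-2.55,0],"twist":[0,0,0]},{"offset":[5.4,-2.9,0],"twist":[0,0,0]},{"offset":[6.0,-3.2,0],"twist":[0,0,0]}]' 100
python3 -m crank '[{"offset":[0.7,-0.35,0.1],"twist":[0,0,0]},{"offset":[1.4,-0.75,0.2],"twist":[0,0,0]},{"offset":[2.1,-1.1,0.4],"twist":[0,0,0]},{"offset":[2.8,-1.5,0.6],"twist":[0,0,0]},{"offset":[3.5,-1.9,0.8],"twist":[0,0,0]},{"offset":[4.2,-2.25,1.0],"twist":[0,0,0]},{"offset":[4.8,-2.55,1.2],"twist":[0,0,0]},{"offset":[5.2,-2.8,1.3],"twist":[0,0,0]},{"offset":[5.5,-2.95,1.4],"twist":[0,0,0]},{"offset":[5.6,-3.0,1.4],"twist":[0,0,0]}]'
python3 - <<'E'
from h import *
s=arm.sense();c=arm.calibration("wrist");print(s["t"],s["tcp_pos"].round(4),Ro.from_quat(s["ee_rot"]).as_matrix().round(3).tolist(),s["force"].round(1))
im=arm.camera("wrist")[:,:,::-1];cv2.imwrite("pics/w1.png",im)
K=np.array(c["intrinsics"])
# predicted pixel of triangulated head, and ray of blob
def proj(X):
    v=c["R"]@X+c["t"];th=np.arctan2(np.hypot(v[0],v[1]),v[2]);u=v[:2]/np.hypot(*v[:2]);return K[:2,2]+K[0,0]*th*u
g=proj(np.array([.6182,-.0404,.087]));print("pred",g)
p,st=blob(im,g);print("blob",p,st)
d=p-K[:2,2];th=np.hypot(*d)/K[0,0];u=d/np.hypot(*d);r=np.array(c["R"]).T@np.r_[u*np.sin(th),np.cos(th)]
o=-np.array(c["R"]).T@c["t"]
for z in (.075,.087):print(z,(o+r*(z-o[2])/r[2]).round(4))
E
```

```text
t: 1.1
tcp_pos: [0.3925, -0.2621, 0.2312]
ee_rot: [0.99, 0.144, 0.0, -0.0]
force: [0.7, -0.9, 0.1]
gripper_width: 0.0855
grip_force: 0.0
t: 2.1
tcp_pos: [0.6172, -0.0387, 0.1598]
ee_rot: [0.989, 0.145, -0.001, -0.0]
force: [1.3, -0.3, 0.1]
gripper_width: 0.0854
grip_force: 0.0
2.1 [ 0.6172 -0.0387  0.1598] [[0.958, 0.287, -0.002], [0.287, -0.958, 0.001], [-0.002, -0.001, -1.0]] [ 1.3 -0.3  0.1]
pred [328.93547446 254.49438166]
blob [328.86190983 249.16045438] [ 299  218   61   62 2817]
0.075 [ 0.6176 -0.0406  0.075 ]
0.087 [ 0.6215 -0.0394  0.087 ]
```

View pics/w1.png

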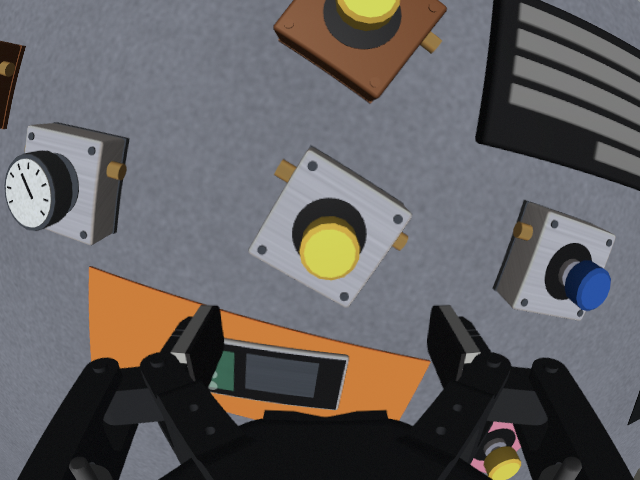

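Wrist view: the yellow knob (329,249) is on the aluminium block between the fingers, which have free space on both sides. The position agrees to about 2 mm, so I descend and grip.

```bash
python3 -m crank '[{"offset":[0,0,0.2],"twist":[0,0,0]},{"offset":[0.03,0.02,0.5],"twist":[0,0,0]},{"offset":[0.03,0.02,0.8],"twist":[0,0,0]},{"offset":[0.03,0.02,1.1],"twist":[0,0,0]},{"offset":[0.03,0.02,1.4],"twist":[0,0,0]},{"offset":[0.03,0.02,1.65],"twist":[0,0,0]},{"offset":[0.03,0.02,1.85],"twist":[0,0,0]},{"offset":[0.03,0.02,1.95],"twist":[0,0,0]},{"offset":[0.03,0.02,2.0],"twist":[0,0,0]},{"offset":[0.03,0.02,2.0],"twist":[0,0,0]}]'
python3 -m crank '[{"offset":[0,0,0],"twist":[0,0,0]},{"offset":[0,0,0],"twist":[0,0,0]},{"offset":[0,0,0],"twist":[0,0,0]},{"offset":[0,0,0],"twist":[0,0,0]},{"offset":[0,0,0],"twist":[0,0,0]},{"offset":[0,0,0],"twist":[0,0,0]},{"offset":[0,0,0],"twist":[0,0,0]},{"offset":[0,0,0],"twist":[0,0,0]}]' 0 50
```

```text
t: 3.15
tcp_pos: [0.6191, -0.0414, 0.0614]
ee_rot: [0.99, 0.144, 0.0, 0.0]
force: [-0.1, 0.4, -0.2]
gripper_width: 0.0851
grip_force: 0.0
t: 3.95
tcp_pos: [0.619, -0.0408, 0.0621]
ee_rot: [0.99, 0.144, 0.0, -0.0]
force: [-4.0, 3.9, 5.9]
gripper_width: 0.0359
grip_force: 50.6
```

```bash
python3 -m crank '[{"offset":[0,0,-0.06],"twist":[0,0,0]},{"offset":[0,0,-0.12],"twist":[0,0,0]},{"offset":[0,0,-0.18],"twist":[0,0,0]},{"offset":[0,0,-0.24],"twist":[0,0,0]},{"offset":[0,0,-0.3],"twist":[0,0,0]},{"offset":[0,0,-0.35],"twist":[0,0,0]},{"offset":[0,0,-0.4],"twist":[0,0,0]},{"offset":[0,0,-0.44],"twist":[0,0,0]},{"offset":[0,0,-0.44],"twist":[0,0,0]},{"offset":[0,0,-0.44],"twist":[0,0,0]}]'
python3 - <<'E'
from h import *
s=arm.sense();print(s["t"],s["tcp_pos"].round(4),s["force"].round(1),s["gripper_width"])
a=arm.camera("scene")[:,:,::-1];b=arm.camera("side")[:,:,::-1]
c=np.hstack([cv2.resize(a[180:300,200:330],None,fx=3,fy=3),cv2.resize(b[150:270,270:400],None,fx=3,fy=3)])
cv2.imwrite("pics/up.png",c)
E
```

```text
t: 4.95
tcp_pos: [0.6189, -0.0409, 0.0842]
ee_rot: [0.99, 0.144, 0.0, -0.0]
force: [-1.7, 5.1, 2.3]
gripper_width: 0.0359
grip_force: 52.1
4.95 [ 0.6189 -0.0409  0.0842] [-1.7  5.1  2.3] 0.035878346114897215
```

View pics/up.png

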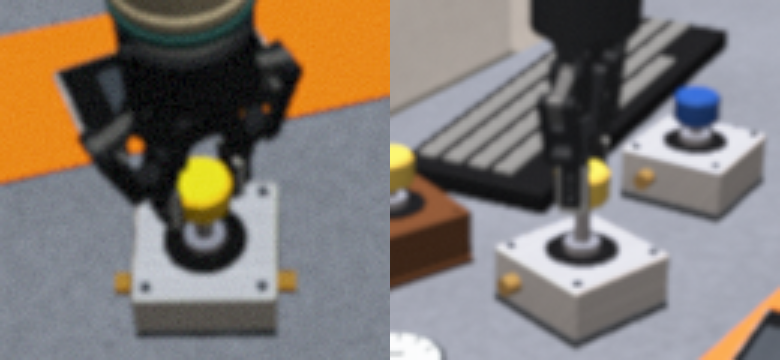

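Both crops show the knob raised, with the long stem now exposed under the yellow head: scene crop (205,190), side crop (590,185). The TCP rose 22 mm. I let it blow for 1 s, then push it home.

```bash
python3 -m crank '[{"offset":[0,0,0],"twist":[0,0,0]},{"offset":[0,0,0],"twist":[0,0,0]},{"offset":[0,0,0],"twist":[0,0,0]},{"offset":[0,0,0],"twist":[0,0,0]},{"offset":[0,0,0],"twist":[0,0,0]},{"offset":[0,0,0],"twist":[0,0,0]},{"offset":[0,0,0],"twist":[0,0,0]}]'
python3 -m crank '[{"offset":[0,0,0.06],"twist":[0,0,0]},{"offset":[0,0,0.12],"twist":[0,0,0]},{"offset":[0,0,0.18],"twist":[0,0,0]},{"offset":[0,0,0.24],"twist":[0,0,0]},{"offset":[0,0,0.3],"twist":[0,0,0]},{"offset":[0,0,0.36],"twist":[0,0,0]},{"offset":[0,0,0.41],"twist":[0,0,0]},{"offset":[0,0,0.45],"twist":[0,0,0]},{"offset":[0,0,0.45],"twist":[0,0,0]},{"offset":[0,0,0.45],"twist":[0,0,0]}]'
```

```text
t: 5.75
tcp_pos: [0.619, -0.0408, 0.0842]
ee_rot: [0.99, 0.144, 0.0, -0.0]
force: [-0.5, 5.1, 2.3]
gripper_width: 0.0363
grip_force: 52.1
t: 6.75
tcp_pos: [0.619, -0.0409, 0.0621]
ee_rot: [0.99, 0.144, 0.0, -0.0]
force: [-2.4, 5.7, 5.5]
gripper_width: 0.0363
grip_force: 52.4
```

```bash
python3 -m crank '[{"offset":[0,0,0],"twist":[0,0,0]},{"offset":[0,0,0],"twist":[0,0,0]},{"offset":[0,0,0],"twist":[0,0,0]},{"offset":[0,0,0],"twist":[0,0,0]},{"offset":[0,0,0],"twist":[0,0,0]},{"offset":[0,0,0],"twist":[0,0,0]},{"offset":[0,0,0],"twist":[0,0,0]},{"offset":[0,0,0],"twist":[0,0,0]}]' 100
python3 -m crank '[{"offset":[0,0,-0.2],"twist":[0,0,0]},{"offset":[0,0,-0.5],"twist":[0,0,0]},{"offset":[0,0,-0.9],"twist":[0,0,0]},{"offset":[0,0,-1.3],"twist":[0,0,0]},{"offset":[0,0,-1.7],"twist":[0,0,0]},{"offset":[0,0,-2.1],"twist":[0,0,0]},{"offset":[0,0,-2.4],"twist":[0,0,0]},{"offset":[0,0,-2.5],"twist":[0,0,0]},{"offset":[0,0,-2.5],"twist":[0,0,0]},{"offset":[0,0,-2.5],"twist":[0,0,0]}]'
python3 - <<'E'
from h import *
a=arm.camera("scene")[:,:,::-1];b=arm.camera("side")[:,:,::-1]
p,s=blob(a,(267,250));q,u=blob(b,(333,220));print(p,s,q,u,tri(p,q).round(4))
c=np.hstack([cv2.resize(a[160:320,120:340],None,fx=2,fy=2),cv2.resize(b[150:310,260:440],None,fx=2,fy=2)])
cv2.imwrite("pics/end.png",c)
E
```

```text
t: 7.55
tcp_pos: [0.619, -0.0415, 0.0608]
ee_rot: [0.99, 0.144, -0.0, 0.0]
force: [0.9, 0.3, -0.1]
gripper_width: 0.0855
grip_force: 0.0
t: 8.55
tcp_pos: [0.6186, -0.0414, 0.1848]
ee_rot: [0.99, 0.144, -0.001, -0.0]
force: [0.4, -0.2, -1.3]
gripper_width: 0.0853
grip_force: 0.0
[267.12312312 249.68168168] [258 240  20  21 333] [333.01970443 220.11330049] [324 212  18  17 203] [ 0.6181 -0.0406  0.0764]
```

View pics/end.png

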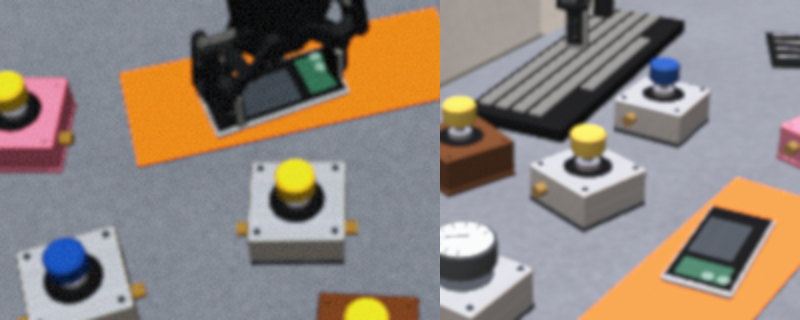

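The yellow knob is home (scene pixel 267,250, the same as at the start). The blue knob and phone have not moved, and the gripper is clear.

```bash
python3 -c "
from bench import arm
print(arm.sign_off())"
```

```text
the job is handed in; nothing more can be done
None
```

The yellow knob was pulled to on, left to blow for over a second, pushed back home and released; the blue knob and the phone were not disturbed, and the job is handed in (the hand-in gave no verdict).

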